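# Set and lock the air regulator, then hold its recessed store button

### The job

On the air pressure control unit of the hardness tester's platform, turn the regulator knob clockwise until its white pointer is on the red mark, then slide the orange-tabbed fork lock fully home over the knob. Then take the yellow-gripped stylus from the tool block, reach its pin through the white-ringed hole and press the recessed blue store button gently all the way down; finish while still holding it pressed, with the stylus in the gripper. Leave the other tools, specimens and things on the bench where they are.

Things in the scene. Friction and masses are not known exactly. Their poses are not given: they have to be found in the camera images.
- unit: Fixed cream instrument case 240 (x, depth) x 320 (y) x 90 mm high; controls on its flat top, the panel. Origin: centre of its underside. x points to its back (away from the robot at yaw 0), y to its left, z up. On the panel (x, y in mm): knob axis (30, 75), hole (-45, -90), gauge (60, -30) 10 mm high, its needle following the knob, display (60, -108) 6 mm high.
- knob (a joint): Regulator knob angle in rad, growing clockwise seen from above, 0 to 4.712. At 0 its pointer is 135 degrees anticlockwise (left) of the unit's x axis; at 2.356 it points along the unit's x (to the back), exactly on the red mark. Starts 0.45 to 1.45 rad short of the mark. Stays where left (friction 0.06 N m).
- knob_grip (a point): On the knob's axis, 29 mm above the panel (a good TCP height), turning with the knob. Black knob: skirt 50 mm across, 5 mm high, and on it a wing (grip bar) 46 long x 12 thick, from 5 to 36 mm above the panel. The wing lies along this point's x; its +x end carries the white pointer line. Grip it across this point's y.
- set_mark (a point): Centre of the red mark on the panel, 36 mm behind the knob's axis (along the unit's x).
- lock (a joint): Travel of the fork lock in m: 0 parked in front of the knob, 0.038 fully home; slides along the unit's +x (friction about 2 N), stays where left, starts at 0 to 0.006. At home its prongs (17 mm apart) straddle the front half of the 12 mm wing; with the knob off the mark they strike the wing first. Parked, the prong tips are 40 mm from the knob's axis.
- lock_tab (a point): Centre of the top of the lock's orange tab, moving with the lock; axes as the unit's. Tab 20 (x) x 12 (y) x 26 mm high, its top 37 mm above the panel. Below it the fork plate's top is 11 mm above the panel; the guide rails reach 24 mm either side of the centre line and 13.5 mm above the panel. Parked it is 88 mm in front of the knob's axis, at home 50 mm.
- aperture (a point): Centre of the round hole in the panel, at the panel's surface, axes as the unit's; 18 mm bore, 34 mm deep, with a white ring printed round it. The blue button's flat top (16 mm across) lies 15 mm below the panel.
- store (a joint): Travel of the recessed store button in m: 0 released, 0.006 fully down (then solid). A spring: 2 N to start, 5 N fully down; it springs back when let go.
- store_top (a point): Blue cap of the store button, 16 mm across; this point: centre of its top face, moving with it, 15 mm below the panel when released.
- stylus: Loose stylus upright, pin down, in one of the tool block's three wells, its collar on the block's top; 40 to 85 g. Origin: rounded end of the pin; z runs up along it. Steel pin 6 mm thick, 50 mm long; steel collar 22 mm across, 50 to 54 mm up; yellow round grip with black rings, 18 mm thick, 54 to 124 mm up.
- stand: Fixed aluminium tool block 150 (x) x 70 (y) x 60 mm high; origin: centre of its underside. Three wells 11 mm wide and 54 mm deep in a row along its x, at x = -45, 0 and 45 mm; they hold the stylus and the two drivers, in any order. With this row, fingers fit best on either side across the block's y.
- screwdriver: Bystander in the tool block: red grip 22 mm thick, 120 mm high in all, otherwise like the stylus. Origin: tip of its blade.
- hex_driver: Bystander in the tool block: blue grip 16 mm thick, 112 mm high in all, otherwise like the stylus. Origin: tip of its blade.
- ref_block: Bystander: steel hardness reference disc, 64 mm across, 15 mm high, on the bench in front of the unit. Origin: centre of its underside.
- mount_a: Bystander: dark resin-mounted specimen, 30 mm across, 18 mm high, standing on the unit's panel near the middle of its front edge. Origin: centre of its underside.
- mount_b: Bystander: brown-red resin-mounted specimen, 30 mm across, 18 mm high, on the bench in front of the unit. Origin: centre of its underside.
- loupe: Bystander: black loupe, 42 mm across, 42 mm high, on the bench behind the unit. Origin: centre of its underside.
- wash_bottle: Bystander: small white bottle with blue cap, 56 mm across, 110 mm high, on the bench to the left of the unit. Origin: centre of its underside.

How it is judged:
On the way, in this order (a step that is already met when the one before it is completed fails the run):
1. the knob's pointer stands on the red mark (within 0.12 rad) and the knob is at rest (value of joint knob between 2.236 and 2.476 rad and velocity of joint knob between -0.1 and 0.1 rad/s), for 0.2 s.
2. the lock is home (past 35.5 of 38 mm) over the knob, which is still on the mark (value of joint knob between 2.236 and 2.476 rad and value of joint lock above 0.0355 m), for 0.2 s.
3. the stylus in the gripper, its pin through the hole, holds the button down (past 4 of 6 mm) (value of joint store above 0.004 m and contact force between stylus and store_c0 above 2 N and horizontal distance between stylus and aperture below 0.008 m and z of stylus in the frame of aperture below -0.015 m and contact force between the fingers and stylus above 1 N), for 0.5 s.
At the end, for the whole second after the job is handed in: Knob within 0.12 rad of the mark, lock past 35.5 of 38 mm; the stylus, in the fingers, has its tip in the hole (within 8 mm of its axis, 15 mm or more below the panel) and presses the button past 4 of 6 mm with over 2 N (all of step 2 and all of step 3); the arm keeps its last pose, push and grip.
It fails at once if the button is rammed (more than 25 N from the stylus) (contact force between stylus and store_c0 above 25 N).
It fails at once if another tool, specimen or thing on the bench is moved by more than 20 mm (distance of any of screwdriver, hex_driver, ref_block, mount_a, mount_b, loupe, wash_bottle from where it was at the start of the episode above 0.02 m).
It also fails if it takes over 67 s, if anything falls off the work surface, if the arm or the gripper's body presses on something with over 40 N, if the wrist force passes 120 N, or if a joint passes its speed limit or range.

### The arm

A 6-joint arm with a two-finger parallel gripper is mounted at the origin on the work surface. World frame = base frame: x ahead of the robot, y to its left, z up, the work surface at z = 0. Lengths are in m, angles in rad, forces in N, time in s.
With the tool pointing down it reaches from about 0.425 to 0.95 m from the base axis. Payload 14.7 kg.
Tool frame: the origin (TCP) lies between the finger pads, 19 mm behind the fingertips; this is the grasp point; z points along the fingers, x is the direction in which the jaws open and shut, and the axes are right-handed (so a half turn about z gives the same grasp; the last joint's range is limited). The gripper opens to 85 mm and grips with 20 to 120 N. Pads are 22 mm wide; open, the fingers measure 114 mm over their backs; the gripper's body (76 mm by 85 mm) begins 54 mm behind the grasp point. The pads swing forward as they close: fully open they stand 13 mm farther back than shut.
Start: joints at [-1.388, 0.48, 1.596, -0, 1.065, -0.047], TCP at [0.148, -0.633, 0.25] pointing down, gripper open.
Joint ranges: [-2.75, 2.75], [-0.82, 2.05], [0.23, 2.67], [-1.56, 4.7], [0.09, 2.69], [-2.92, 2.92]. Speed limits (rad/s): [1.89, 1.89, 2.39, 3.01, 3.01, 3.01].

### API

Orientations are given as [roll, pitch, yaw] about the fixed x, y, z axes, in that order (R = Rz(yaw) Ry(pitch) Rx(roll)).
In Python, from workcell import r, vision gives the robot as it stands.
- The arm moves only by the tool carry_out, never from a script. Its argument "steps" is a list of rows, each a list of 3 entries, a list of its own where there are three numbers: the opening, from -1 (shut) to 1 (fully open), so that 0 is half open, then the shift along the tool's x, y, z normalised to -1 to 1, where 1 is 0.06 m, then the turn, a rotation vector about the tool's x, y, z normalised to -1 to 1, where 1 is 5 degrees. In form: [[jaw, [dx, dy, dz], [wx, wy, wz]], ...]. A call has 1 to 10 rows; each row shifts and turns the commanded pose from where the row before left it, along the tool's axes as they then stand; what a row does not reach is not made up. A row lasts 1/8 s, in which the tool goes at most 62.5 mm and 10.7 degrees, less where a joint would pass 70% of its speed; a pose out of reach is approached as far as the arm can. A call with a number of a shift or a turn outside -1 to 1 is refused whole. A call with a gripper value outside its range is refused whole. The fingers move at their own pace and stop on an object; "grip_force" is the grip in N (left out, the last holds). Time passes only in rows, so rows that do not move let the fingers close. It gives the time, the measured TCP pose, the force and the opening at its end, in the units of the state.
- r.state(): the state, without advancing time (a new reading comes with each control period).
- vision.get_image(name): name is "scene" or "top" or "wrist"; returns (picture, depth): 384x512x3 uint8, red, green, blue; 384x512 float32, m along the optical axis (not along the pixel's ray), 0 where there is no reading.
- vision.get_calibration(name): a dict with "fx", "fy", "cx", "cy" (pixels), "R" (3x3) and "t" (3): a world point X has camera coordinates R X + t. Camera axes: x right, y down, z forward; pixel columns grow to the right and rows downward; lengths in m; the calibration is good to about 2 mm. A picture is of the moment at which its call begins: read the wrist's pose just before it. get_calibration takes no time and is no camera call; for the wrist camera it gives the pose at the moment of the call.
- r.finish_job(): hands the job in, once; it reports no verdict.
Trained networks look in the newest picture that a camera, given by its name, has taken for a name from the list of things; names that differ only in an ending like _2 or _b are one class to them, and where a whole thing is asked for, a point or a joint stands for the part that bears it (a point fixed in the world has none). Each returns a list of dicts, best first, with "score" (0 to 1); they miss things now and then, are a little off and sometimes report something else, mostly with a low value. They report only what shows in the picture. A call takes as long as a camera call.
- vision.spot_in(label, camera): "xyz" ([x, y, z] in m, in world coordinates, good to about 4 mm: the middle of the surface that is visible of it).
The state is a dict: "t": time; "joints": joint angles; "joint_vel": joint speeds; "joint_torque": joint torques, N m; "tool_pos": TCP position; "orientation": TCP orientation; "force": force on the tool from outside, world axes, zero at the start; "ft_torque": the same for the moment, N m; "gripper_width": finger opening in m.
Only numpy, scipy, OpenCV 4.12 (cv2) and the standard library are available. Lean on these libraries where they do the work, as an engineer would, in place of code of your own. Each camera call takes 0.05 s, during which the arm holds its last target.

## Working session

There is one attempt and no reset: what is moved stays moved. The work goes in short steps, Python scripts to look and compute and a tool call to move; the robot and the scene stay as the last step left them, time stands still between calls to the robot, and variables do not carry over. Pictures are saved under pics/ and viewed, and the job is handed in when it is done.

Besides the shell and the picture viewer there is one more tool, called after ">>>" as a command line: name --argument value ..., lists and objects as JSON in quotes. carry_out: Moves the arm, as the interface text tells. Scaled input: -1 to 1 covers 0.06 m each way for a shift and 5 degrees each way for a turn. Its arguments: {"type":"object","properties":{"steps":{"type":"array"},"grip_force":{"type":"number"}},"required":["steps"]}

```bash
ls; mkdir -p pics; python3 - <<'E'
from workcell import r, vision
import cv2
s=r.state(); print(s['t'],s['tool_pos'],s['orientation'],s['gripper_width'])
for n in ['scene','top','wrist']:
    im,d=vision.get_image(n); cv2.imwrite(f'pics/{n}0.png',im[:,:,::-1])
    import numpy as np; np.savez(f'pics/{n}0.npz',im=im,d=d,**vision.get_calibration(n))
for l in ['knob','lock','stylus','stand','aperture','unit']:
    print(l,[(np.round(q['xyz'],3).tolist(),round(q['score'],2)) for q in vision.spot_in(l,'top')[:2]])
E
```

```text
pics
0.0 [ 0.14800075 -0.63249722  0.24934252] [-3.14154392e+00  1.29236235e-03 -1.34098501e+00] 0.08535086164385941
knob [([0.581, 0.11, 0.094], 0.76)]
lock [([0.514, 0.118, 0.098], 0.42), ([0.398, -0.009, 0.015], 0.25)]
stylus [([0.533, -0.305, 0.114], 0.56)]
stand [([0.491, -0.308, 0.059], 0.81), ([0.467, 0.009, 0.107], 0.37)]
aperture [([0.55, 0.041, 0.092], 0.88)]
unit [([0.548, 0.039, 0.089], 0.69)]
```

View pics/top0.png

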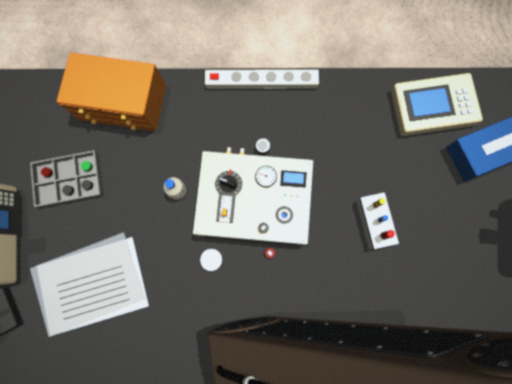

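View pics/scene0.png

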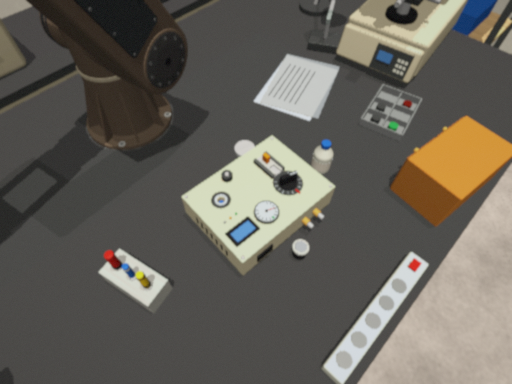

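```bash
cat > h.py <<'E'
import numpy as np, cv2
from scipy.spatial.transform import Rotation as Ro
def world(d,c):
    v,u=np.mgrid[:d.shape[0],:d.shape[1]]
    P=np.stack([(u-c['cx'])/c['fx']*d,(v-c['cy'])/c['fy']*d,d],-1)
    return (P-c['t'])@c['R']
def proj(X,c):
    p=np.asarray(X)@c['R'].T+c['t']; return np.stack([p[...,0]/p[...,2]*c['fx']+c['cx'],p[...,1]/p[...,2]*c['fy']+c['cy']],-1)
def rays(uv,c,z):
    uv=np.atleast_2d(uv).astype(float)
    dr=np.c_[(uv[:,0]-c['cx'])/c['fx'],(uv[:,1]-c['cy'])/c['fy'],np.ones(len(uv))]@c['R']
    o=-np.asarray(c['R']).T@c['t']; return o+dr*((z-o[2])/dr[:,2])[:,None]
def unit2w(p,U): # U=(x,y,yaw)
    c,s=np.cos(U[2]),np.sin(U[2]); return np.array([U[0]+c*p[0]-s*p[1],U[1]+s*p[0]+c*p[1]])
def plan(target,yaw,s,maxrow=1.0):
    """total shift in tool axes (units of .06) and turn about z (units of 5deg)"""
    R=Ro.from_euler('xyz',s['orientation']).as_matrix()
    d=R.T@(np.array(target)-s['tool_pos'])/0.06
    Rt=Ro.from_euler('xyz',[np.pi,0,yaw]).as_matrix()
    w=Ro.from_matrix(R.T@Rt).as_rotvec(degrees=True)/5
    return d,w
E
python3 - <<'E'
from h import *
for n in ['top']:
    z=np.load(f'pics/{n}0.npz'); c={k:z[k] for k in ['fx','fy','cx','cy','R','t']}
    W=world(z['d'],c)
    def rect(box,lo,hi):
        x0,x1,y0,y1=box
        m=(W[...,2]>lo)&(W[...,2]<hi)&(W[...,0]>x0)&(W[...,0]<x1)&(W[...,1]>y0)&(W[...,1]<y1)&(z['d']>0)
        P=W[m]; r=cv2.minAreaRect(P[:,:2].astype(np.float32)*1000); print(m.sum(),r,np.median(P[:,2]))
    rect((.35,.75,-.2,.25),.08,.1)
    rect((.38,.6,-.4,-.22),.05,.07)
    print(c['fx'],c['R'],c['t'])
    z=np.load('pics/wrist0.npz');print(z['fx'],z['R'],z['t'], 'cam pos',-z['R'].T@z['t'])
E
```

```text
8696 ((553.2870483398438, 39.16798400878906), (320.3040466308594, 241.6039276123047), 85.38936614990234) 0.08974666949591666
1101 ((490.611083984375, -320.4294128417969), (150.36087036132812, 72.82219696044922), 12.546597480773926) 0.05960960882481192
399.73128156634544 [[ 0.0092367  -0.9996749  -0.02376495]
 [-0.9828592  -0.00470007 -0.18429786]
 [ 0.18412624  0.0250599  -0.98258309]] [0.02784727 0.57244095 1.12094763]
300.74704717321276 [[ 2.27955471e-01 -9.73671516e-01 -2.88112560e-04]
 [-9.20097407e-01 -2.15509510e-01  3.27072487e-01]
 [-3.18523256e-01 -7.42928711e-02 -9.44999209e-01]] [-0.65048908 -0.04302076  0.38125051] cam pos [ 0.23013641 -0.61430988  0.37416493]
```

View pics/wrist0.png

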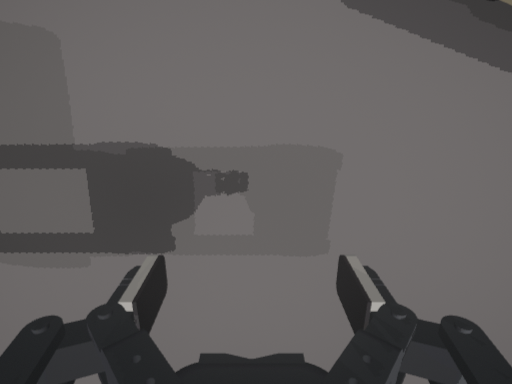

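```bash
python3 - <<'E'
import cv2
im=cv2.imread('pics/top0.png'); cv2.imwrite('pics/c.png',cv2.resize(im[140:250,185:325],None,fx=5,fy=5,interpolation=cv2.INTER_CUBIC))
from h import *
from workcell import r
s=r.state()
print(plan([.45,-.3,.25],-1.341,s)); print(plan([.589,.1115,.25],-1.2,s))
E
```

```text
(array([-4.25544967e+00, -6.16381191e+00, -7.07284326e-04]), array([ 1.08588137e-04,  2.00243355e-03, -9.89583504e-06]))
(array([-1.04058114e+01, -9.98176035e+00,  3.31282859e-04]), array([-3.27633918e-05,  2.00677041e-03, -1.61575087e+00]))
```

View pics/c.png

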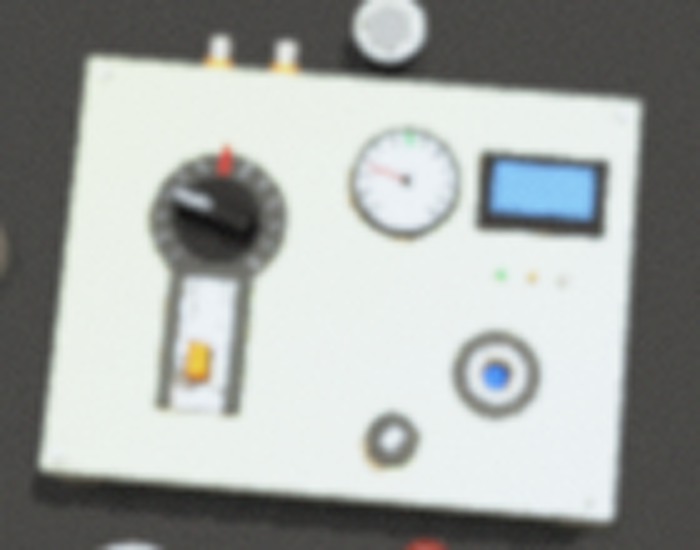

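>>> carry_out --steps '[[0.2, [-0.5, -0.8, 0], [0, 0, 0]], [0.2, [-0.5, -0.8, 0], [0, 0, 0]], [0.2, [-0.5, -0.8, 0], [0, 0, 0]], [0.2, [-0.5, -0.8, 0], [0, 0, 0]], [0.2, [-0.6, -0.7, 0], [0, 0, 0]], [0.2, [-0.6, -0.7, 0], [0, 0, 0]], [0.2, [-0.6, -0.7, 0], [0, 0, 0]], [0.2, [-0.7, -0.6, 0], [0, 0, 0]], [0.2, [-0.7, -0.6, 0], [0, 0, 0]], [0.2, [-0.7, -0.6, 0], [0, 0, 0]]]'

```text
t: 1.7
tool_pos: [0.483, -0.1896, 0.2502]
orientation: [-3.141, -0.0, -1.341]
force: [0.9, -1.6, 0.8]
gripper_width: 0.0514
```

>>> carry_out --steps '[[0.0, [-0.72, -0.48, 0], [0, 0, 0]], [0.0, [-0.72, -0.48, 0], [0, 0, 0]], [0.0, [-0.72, -0.48, 0], [0, 0, 0]], [0.0, [-0.72, -0.48, 0], [0, 0, 0]], [0.0, [-0.72, -0.48, 0], [0, 0, 0]], [0.0, [-0.7, -0.4, 0], [0, 0, 0]], [0.0, [0, 0, 0], [0, 0, -1]], [0.0, [0, 0, 0], [0, 0, -1]], [0.0, [0, 0, 0], [0, 0, -1]], [0.0, [0, 0, 0], [0, 0, -1]]]'

```text
t: 2.95
tool_pos: [0.587, 0.0984, 0.25]
orientation: [-3.142, -0.0, -0.989]
force: [0.5, 0.5, -0.4]
gripper_width: 0.0427
```

>>> carry_out --steps '[[0.0, [0, 0, 0], [0, 0, -1]], [0.0, [0, 0, 0], [0, 0, -1]], [0.0, [0, 0, 0], [0, 0, -1]], [0.0, [0, 0, 0], [0, 0, -1]], [0.0, [0, 0, 0], [0, 0, -1]], [0.0, [0, 0, 0], [0, 0, -1]], [0.0, [0, 0, 0], [0, 0, 0]]]'

```text
t: 3.82
tool_pos: [0.5871, 0.0983, 0.25]
orientation: [-3.142, -0.0, -0.469]
force: [0.1, 0.8, -0.2]
gripper_width: 0.0423
```

```bash
cat > snap.py <<'E'
import sys
from workcell import r, vision
from h import *
def snap(n,tag):
    s=r.state(); c=vision.get_calibration(n); im,d=vision.get_image(n)
    cv2.imwrite(f'pics/{n}{tag}.png',im[:,:,::-1]); np.savez(f'pics/{n}{tag}.npz',im=im,d=d,**c)
    print(s['t'],s['tool_pos'],s['orientation'],s['gripper_width'],s['joints'])
    return im,d,c,s
if __name__=='__main__': snap(sys.argv[1],sys.argv[2])
E
python3 snap.py wrist 1
```

```text
3.825 [0.58707877 0.09830247 0.25004659] [-3.14157207e+00 -8.16033983e-05 -4.68710568e-01] 0.04232783541520244 [ 1.14996012e-01  4.03648602e-01  1.72603086e+00 -3.27866667e-05
  1.01183375e+00  5.83723965e-01]
```

View pics/wrist1.png

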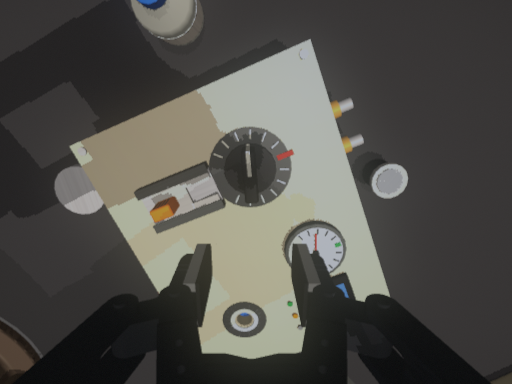

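```bash
python3 - <<'E'
from h import *
z=np.load('pics/wrist1.npz'); c={k:z[k] for k in ['fx','fy','cx','cy','R','t']}
W=world(z['d'],c); K=np.array([.5892,.1115])
m=(W[...,2]>.118)&(W[...,2]<.135)&(np.hypot(W[...,0]-K[0],W[...,1]-K[1])<.04)
P=W[m]; print(m.sum(),np.median(P[:,2]),cv2.minAreaRect(P[:,:2].astype(np.float32)*1000))
q=P[:,:2]-P[:,:2].mean(0); w,v=np.linalg.eigh(q.T@q); print(P[:,:2].mean(0),np.degrees(np.arctan2(v[1,1],v[0,1])))
hsv=cv2.cvtColor(z['im'],cv2.COLOR_RGB2HSV).astype(int)
red=((hsv[...,0]<8)|(hsv[...,0]>172))&(hsv[...,1]>150)&(hsv[...,2]>80)
v,u=np.where(red); s=(abs(u-286)<20)&(abs(v-155)<15); uv=np.array([u[s].mean(),v[s].mean()])
U=(.5533,.0392,-.0805)
print('red',rays(uv,c,.09),unit2w([66,75],U) if 0 else unit2w([.066,.075],U))
blue=(abs(hsv[...,0]-110)<15)&(hsv[...,1]>80); 
# skirt circle and panel
skirt=proj([*K,.09],c); print(skirt, proj([*K,.126],c))
for n in [(-.045,-.09)]: print(proj([*unit2w(n,U),.09],c))
# lock tab
org=(abs(hsv[...,0]-15)<10)&(hsv[...,1]>150)&(abs(np.mgrid[:384,:512][1]-163)<20)&(abs(np.mgrid[:384,:512][0]-208)<20)
mt=org&(abs(W[...,2]-.127)<.006); print('tab',mt.sum(),W[mt].mean(0),cv2.minAreaRect(W[mt][:,:2].astype(np.float32)*1000),unit2w([.03-.088,.075],U))
m=(abs(W[...,2]-.09)<.004)&(z['d']>0); print(np.median(W[m][:,2]))
cv2.imwrite('pics/c2.png',cv2.resize(z['im'][90:250,120:320,::-1],None,fx=3.5,fy=3.5,interpolation=cv2.INTER_CUBIC))
E
```

```text
733 0.1265209449097631 ((592.2576293945312, 110.83860778808594), (46.67802429199219, 12.01730728149414), 67.90384674072266)
[0.59285036 0.11216756] 67.96693015723879
red [[0.62744727 0.10681102 0.09      ]] [0.62511725 0.10864986]
[246.69852011 167.98593412] [246.12806601 178.1682796 ]
[241.50359802 318.88593847]
tab 285 [0.50872975 0.11766427 0.12696053] ((507.761474609375, 117.51420593261719), (11.335830688476562, 19.76666831970215), 88.92498779296875) [0.50151881 0.11862108]
0.09064442718100711
```

View pics/c2.png

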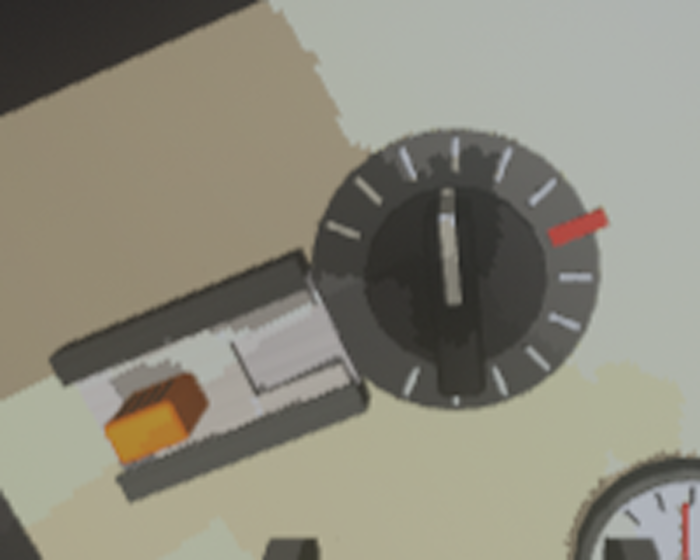

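```bash
python3 - <<'E'
from h import *
from workcell import r
s=r.state()
print(plan([.5915,.111,.12],np.radians(-22.1),s))
E
```

```text
(array([-0.03004426, -0.22236321,  2.16744767]), array([-3.27030578e-04, -5.03256540e-04, -9.69709284e-01]))
```

>>> carry_out --steps '[[0.0, [-0.03, -0.22, 0], [0, 0, -0.97]], [0.0, [0, 0, 0.55], [0, 0, 0]], [0.0, [0, 0, 0.55], [0, 0, 0]], [0.0, [0, 0, 0.55], [0, 0, 0]], [0.0, [0, 0, 0.52], [0, 0, 0]], [-0.8, [0, 0, 0], [0, 0, 0]], [-0.8, [0, 0, 0], [0, 0, 0]], [-0.8, [0, 0, 0], [0, 0, 0]], [-0.8, [0, 0, 0], [0, 0, 0]]]' --grip_force 40

```text
t: 5.0
tool_pos: [0.5917, 0.1109, 0.1205]
orientation: [-3.141, -0.001, -0.384]
force: [0.9, -1.5, -5.8]
gripper_width: 0.0112
```

>>> carry_out --steps '[[-0.8, [0, 0, 0], [0, 0, 0.8]], [-0.8, [0, 0, 0], [0, 0, 0.8]], [-0.8, [0, 0, 0], [0, 0, 0.8]], [-0.8, [0, 0, 0], [0, 0, 0.8]], [-0.8, [0, 0, 0], [0, 0, 0.8]], [-0.8, [0, 0, 0], [0, 0, 0.8]], [-0.8, [0, 0, 0], [0, 0, 0.8]], [-0.8, [0, 0, 0], [0, 0, 0.8]], [-0.8, [0, 0, 0], [0, 0, 0.8]], [-0.8, [0, 0, 0], [0, 0, 0.8]]]'

```text
t: 6.25
tool_pos: [0.5916, 0.111, 0.1205]
orientation: [-3.141, -0.0, -1.084]
force: [-0.4, -0.1, -4.7]
gripper_width: 0.0115
```

>>> carry_out --steps '[[-0.8, [0, 0, 0], [0, 0, 0.8]], [-0.8, [0, 0, 0], [0, 0, 0.8]], [-0.8, [0, 0, 0], [0, 0, 0.8]], [-0.8, [0, 0, 0], [0, 0, 0.8]], [-0.8, [0, 0, 0], [0, 0, 0.8]], [-0.8, [0, 0, 0], [0, 0, 0.8]], [-0.8, [0, 0, 0], [0, 0, 0.8]], [-0.8, [0, 0, 0], [0, 0, 0.8]], [-0.8, [0, 0, 0], [0, 0, 0.15]], [-0.8, [0, 0, 0], [0, 0, 0]]]'

```text
t: 7.5
tool_pos: [0.5916, 0.1111, 0.1204]
orientation: [-3.141, 0.0, -1.652]
force: [-2.6, 2.7, 3.6]
gripper_width: 0.011
```

```bash
python3 snap.py wrist 2
```

```text
7.5 [0.59162761 0.11111243 0.12044345] [-3.14088161e+00  3.69340420e-04 -1.65230590e+00] 0.010971848885058866 [1.35167568e-01 5.67901381e-01 1.82251751e+00 3.04779925e-04
 7.50399966e-01 1.78725076e+00]
```

View pics/wrist2.png

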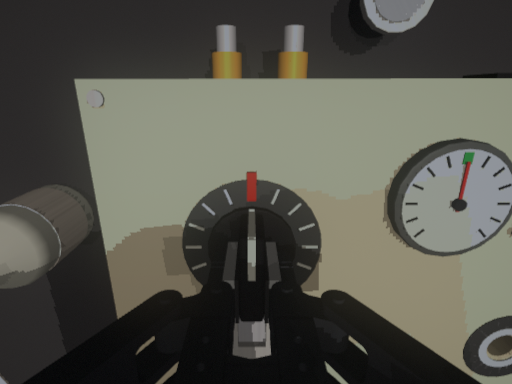

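>>> carry_out --steps '[[0.0, [0, 0, 0], [0, 0, 0]], [0.0, [0, 0, 0], [0, 0, 0]], [0.0, [0, 0, 0], [0, 0, 0]], [0.0, [0, 0, -0.3], [0, 0, 0]], [0.0, [0, 0, -0.6], [0, 0, 0]], [0.0, [0, 0, -0.6], [0, 0, 0]], [0.0, [0, 0.7, 0], [0, 0, 0]], [0.0, [0, 0.7, 0], [0, 0, 0]], [0.0, [0, 0, 0], [0, 0, 0]]]'

```text
t: 8.68
tool_pos: [0.5051, 0.118, 0.2111]
orientation: [3.141, -0.0, -1.653]
force: [0.8, 0.7, -0.1]
gripper_width: 0.0428
```

```bash
python3 snap.py wrist 3; python3 - <<'E'
from h import *
z=np.load('pics/wrist3.npz'); c={k:z[k] for k in ['fx','fy','cx','cy','R','t']}
W=world(z['d'],c); K=np.array([.5915,.111])
m=(W[...,2]>.118)&(W[...,2]<.135)&(np.hypot(W[...,0]-K[0],W[...,1]-K[1])<.04)
P=W[m]; print(m.sum(),np.median(P[:,2]),cv2.minAreaRect(P[:,:2].astype(np.float32)*1000))
hsv=cv2.cvtColor(z['im'],cv2.COLOR_RGB2HSV).astype(int)
org=(abs(hsv[...,0]-15)<10)&(hsv[...,1]>150)&(np.hypot(W[...,0]-.507,W[...,1]-.118)<.02)
mt=org&(abs(W[...,2]-.127)<.006); print('tab',mt.sum(),W[mt].mean(0),cv2.minAreaRect(W[mt][:,:2].astype(np.float32)*1000))
m=(abs(W[...,2]-.09)<.004)&(z['d']>0); P=W[m][:,:2]; print(cv2.minAreaRect(P.astype(np.float32)*1000))
E
```

```text
8.675 [0.50511068 0.11795279 0.21107107] [ 3.14098730e+00 -5.77653043e-05 -1.65267940e+00] 0.04281059405753853 [1.70894098e-01 3.45798293e-01 1.93644133e+00 1.25976315e-04
 8.59953596e-01 1.82349129e+00]
1347 0.12655868488801392 ((592.4386596679688, 110.03450775146484), (11.985688209533691, 45.63058090209961), 85.77975463867188)
tab 390 [0.50837002 0.1168905  0.12710242] ((507.4842224121094, 116.94934844970703), (10.602065086364746, 19.901887893676758), 85.06281280517578)
((543.6392211914062, 82.21856689453125), (407.93438720703125, 208.69944763183594), 85.55286407470703)
```

View pics/wrist3.png

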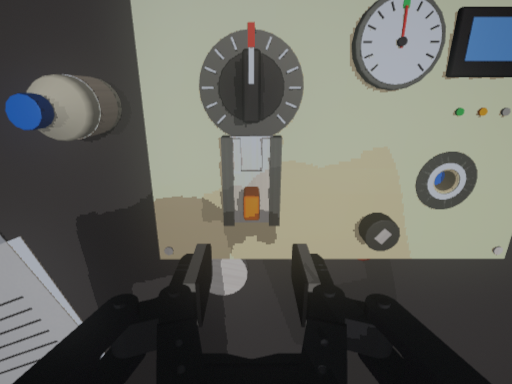

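>>> carry_out --steps '[[0.0, [0, -0.03, 0.4], [0, 0, 0]], [0.0, [0, 0, 0.5], [0, 0, 0]], [0.0, [0, 0, 0.5], [0, 0, 0]], [-0.8, [0, 0, 0], [0, 0, 0]], [-0.8, [0, 0, 0], [0, 0, 0]], [-0.8, [0, 0, 0], [0, 0, 0]], [-0.8, [0, 0, 0], [0, 0, 0]], [-0.8, [0, 0, 0], [0, 0, 0]]]'

```text
t: 9.72
tool_pos: [0.5102, 0.1178, 0.1265]
orientation: [-3.14, 0.0, -1.653]
force: [1.7, -1.7, 3.6]
gripper_width: 0.0107
```

>>> carry_out --steps '[[-0.8, [0, -0.1, 0], [0, 0, 0]], [-0.8, [0, -0.1, 0], [0, 0, 0]], [-0.8, [0, -0.1, 0], [0, 0, 0]], [-0.8, [0, -0.1, 0], [0, 0, 0]], [-0.8, [0, -0.1, 0], [0, 0, 0]], [-0.8, [0, -0.08, 0], [0, 0, 0]], [-0.8, [0, 0, 0], [0, 0, 0]]]'

```text
t: 10.6
tool_pos: [0.5451, 0.1149, 0.1265]
orientation: [-3.14, 0.0, -1.653]
force: [2.7, -1.0, 6.4]
gripper_width: 0.0111
```

>>> carry_out --steps '[[-0.8, [0, -0.03, 0], [0, 0, 0]], [-0.8, [0, -0.03, 0], [0, 0, 0]], [-0.8, [0, 0, 0], [0, 0, 0]]]'

```text
t: 10.98
tool_pos: [0.5456, 0.1148, 0.1263]
orientation: [3.138, -0.0, -1.654]
force: [-14.0, 3.6, 20.3]
gripper_width: 0.0111
```

```bash
python3 snap.py wrist 4; python3 -c "
from workcell import r;s=r.state();print(s['force'])"
```

```text
10.975 [0.54564685 0.1147825  0.12629239] [ 3.13777069e+00 -1.97477223e-04 -1.65353028e+00] 0.011120841667082245 [1.52526397e-01 5.12511440e-01 1.91889331e+00 1.06722866e-03
 7.13950898e-01 1.80524915e+00]
[-15.02789947   3.22740413  19.55221977]
```

View pics/wrist4.png

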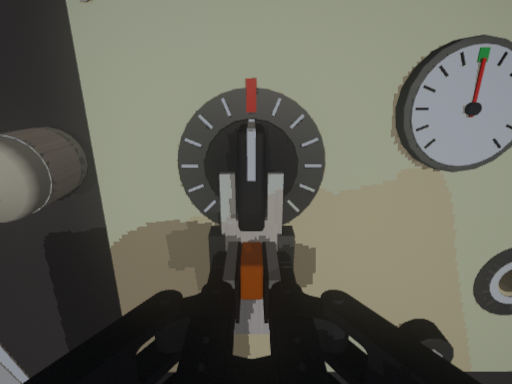

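>>> carry_out --steps '[[-0.3, [0, 0, 0], [0, 0, 0]], [0.0, [0, 0, 0], [0, 0, 0]], [0.0, [0, 0, 0], [0, 0, 0]], [0.0, [0, 0, -0.3], [0, 0, 0]], [0.0, [0, 0, -0.6], [0, 0, 0]], [0.0, [0, 0, -0.6], [0, 0, 0]], [0.0, [0, 0, -0.6], [0, 0, 0]], [0.0, [0, 0, 0], [0, 0, 0]]]'

```text
t: 12.02
tool_pos: [0.5493, 0.1147, 0.2545]
orientation: [-3.137, 0.001, -1.653]
force: [-0.4, -0.5, -0.3]
gripper_width: 0.0426
```

```bash
python3 snap.py wrist 5; python3 - <<'E'
from h import *
from workcell import r
z=np.load('pics/wrist5.npz'); c={k:z[k] for k in ['fx','fy','cx','cy','R','t']}
W=world(z['d'],c); K=np.array([.5915,.111])
hsv=cv2.cvtColor(z['im'],cv2.COLOR_RGB2HSV).astype(int)
org=(abs(hsv[...,0]-15)<10)&(hsv[...,1]>150)&(np.hypot(W[...,0]-.543,W[...,1]-.115)<.02)
mt=org&(abs(W[...,2]-.127)<.006); print('tab',mt.sum(),cv2.minAreaRect(W[mt][:,:2].astype(np.float32)*1000))
m=(W[...,2]>.118)&(W[...,2]<.135)&(np.hypot(W[...,0]-K[0],W[...,1]-K[1])<.03)
P=W[m]; print(m.sum(),cv2.minAreaRect(P[:,:2].astype(np.float32)*1000))
print(proj([.5036,-.0474,.09],c))
s=r.state(); print(plan([.5345,-.3106,.25],np.radians(-77.5),s))
E
```

```text
12.025 [0.54927332 0.11473409 0.25447534] [-3.13690844e+00  1.15524346e-03 -1.65347401e+00] 0.04261205750361997 [1.51875908e-01 3.49253187e-01 1.80148278e+00 4.19132107e-05
 9.86032245e-01 1.80532957e+00]
tab 267 ((543.1846313476562, 113.71617126464844), (10.791769981384277, 19.246999740600586), 85.05824279785156)
775 ((592.918701171875, 109.78943634033203), (11.621830940246582, 45.93415069580078), 84.83253479003906)
[410.22477635 210.85284223]
(array([ 7.08096459, -0.35475611,  0.04358684]), array([-2.60548413e-02,  2.24805410e-03, -3.44749547e+00]))
```

View pics/wrist5.png

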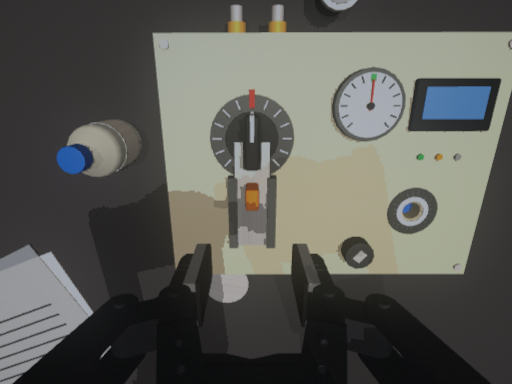

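>>> carry_out --steps '[[0.0, [0.8, 0, 0], [0, 0, 0]], [0.0, [0.9, -0.05, 0], [0, 0, 0]], [0.0, [0.9, -0.05, 0], [0, 0, 0]], [0.0, [0.9, -0.05, 0], [0, 0, 0]], [0.0, [0.9, -0.05, 0], [0, 0, 0]], [0.0, [0.9, -0.05, 0], [0, 0, -0.45]], [0.0, [0.9, -0.05, 0], [0, 0, -1]], [0.0, [0.9, -0.05, 0], [0, 0, -1]], [0.0, [0, 0, 0], [0, 0, -1]], [0.0, [0, 0, 0], [0, 0, 0]]]'

```text
t: 13.32
tool_pos: [0.5418, -0.3117, 0.2502]
orientation: [3.14, 0.002, -1.354]
force: [-0.1, -0.1, -0.2]
gripper_width: 0.0428
```

```bash
python3 snap.py wrist 6; python3 - <<'E'
from h import *
from workcell import r
z=np.load('pics/wrist6.npz'); c={k:z[k] for k in ['fx','fy','cx','cy','R','t']}
W=world(z['d'],c)
hsv=cv2.cvtColor(z['im'],cv2.COLOR_RGB2HSV).astype(int)
m=(W[...,2]>.127)&(W[...,2]<.14)&(np.hypot(W[...,0]-.5345,W[...,1]+.31)<.025)
P=W[m];print('top',m.sum(),np.median(P[:,2]),cv2.minEnclosingCircle(P[:,:2].astype(np.float32)*1000),P.mean(0))
m=(abs(W[...,2]-.06)<.004)&(z['d']>0); print('stand',cv2.minAreaRect(W[m][:,:2].astype(np.float32)*1000))
print(proj([.5345,-.3106,.134],c))
E
```

```text
13.325 [ 0.54178654 -0.31168317  0.25024508] [ 3.14004352e+00  1.71750803e-03 -1.35380659e+00] 0.04278010653617663 [-5.70610619e-01  4.46097685e-01  1.65430114e+00  1.31880317e-04
  1.04350396e+00  7.83128146e-01]
top 348 0.13412872154748584 ((538.6841430664062, -312.4083251953125), 9.171056747436523) [ 0.53966431 -0.3120488   0.13356573]
stand ((536.151123046875, -248.2686309814453), (259.6236877441406, 239.3717498779297), 86.68550872802734)
[247.35902073 203.1882005 ]
```

View pics/wrist6.png

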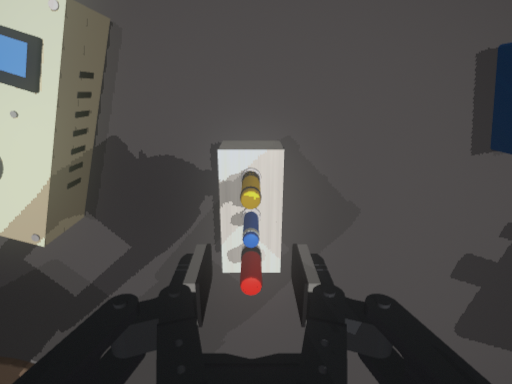

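>>> carry_out --steps '[[0.0, [-0.01, 0.07, 0.3], [0, 0, 0]], [0.0, [0, 0, 0.6], [0, 0, 0]], [0.0, [0, 0, 0.6], [0, 0, 0]], [0.0, [0, 0, 0.6], [0, 0, 0]], [0.0, [0, 0, 0.4], [0, 0, 0]], [-0.8, [0, 0, 0], [0, 0, 0]], [-0.8, [0, 0, 0], [0, 0, 0]], [-0.8, [0, 0, 0], [0, 0, 0]], [-0.8, [0, 0, 0], [0, 0, 0]], [-0.8, [0, 0, 0], [0, 0, 0]]]' --grip_force 50

```text
t: 14.62
tool_pos: [0.5384, -0.312, 0.1023]
orientation: [-3.141, -0.0, -1.352]
force: [0.1, -0.2, -0.3]
gripper_width: 0.0167
```

>>> carry_out --steps '[[-0.8, [0, 0, -0.3], [0, 0, 0]], [-0.8, [0, 0, -0.4], [0, 0, 0]], [-0.8, [0, 0, -0.5], [0, 0, 0]], [-0.8, [0, 0, -0.6], [0, 0, 0]], [-0.8, [0, 0, -0.7], [0, 0, 0]], [-0.8, [0, 0, 0], [0, 0, 0]]]'

```text
t: 15.38
tool_pos: [0.5398, -0.3129, 0.2565]
orientation: [-3.137, -0.005, -1.352]
force: [-0.7, 0.2, -1.6]
gripper_width: 0.0166
```

```bash
python3 snap.py wrist 7; python3 - <<'E'
from h import *
from workcell import r
s=r.state(); print(plan([.5036,-.0474,.25],s['orientation'][2],s))
E
```

```text
15.375 [ 0.53979496 -0.31287903  0.25650831] [-3.13685793 -0.00480236 -1.35241624] 0.016570736903352364 [-5.73886127e-01  4.34063877e-01  1.65766742e+00 -1.69749231e-06
  1.04311746e+00  7.78519596e-01]
(array([-4.43819966, -0.3813692 ,  0.06163242]), array([-3.10518811e-02, -3.13700353e-02,  4.25031223e-05]))
```

View pics/wrist7.png

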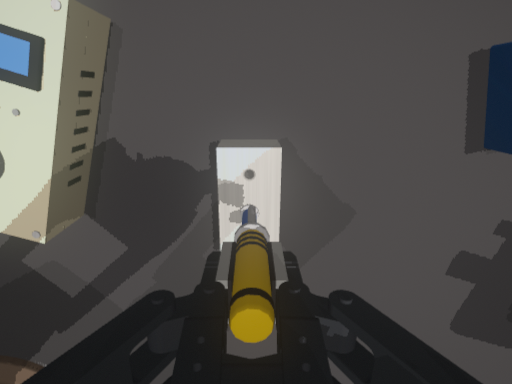

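>>> carry_out --steps '[[-0.8, [-0.4, -0.03, 0], [0, 0, 0]], [-0.8, [-0.7, -0.06, 0], [0, 0, 0]], [-0.8, [-0.8, -0.07, 0], [0, 0, 0]], [-0.8, [-0.8, -0.07, 0], [0, 0, 0]], [-0.8, [-0.8, -0.07, 0], [0, 0, 0]], [-0.8, [-0.6, -0.05, 0], [0, 0, 0]], [-0.8, [-0.34, -0.03, 0.3], [0, 0, 0]], [-0.8, [0, 0, 0], [0, 0, 0]], [-0.8, [0, 0, 0], [0, 0, 0]]]'

```text
t: 16.55
tool_pos: [0.5025, -0.0469, 0.2338]
orientation: [3.141, 0.0, -1.352]
force: [0.1, 0.2, -0.7]
gripper_width: 0.0165
```

```bash
python3 snap.py wrist 8;python3 snap.py scene 8; python3 - <<'E'
from h import *
for n in ['wrist','scene']:
    z=np.load(f'pics/{n}8.npz'); c={k:z[k] for k in ['fx','fy','cx','cy','R','t']}
    h=proj([.5036,-.0474,.09],c); print(n,h)
    im=z['im'][:,:,::-1]; x,y=int(np.clip(h[0],70,440)),int(np.clip(h[1],60,320))
    cv2.imwrite(f'pics/c8{n}.png',cv2.resize(im[y-60:y+60,x-70:x+70],None,fx=5,fy=5,interpolation=cv2.INTER_CUBIC)); print(x-70,y-60)
E
```

```text
16.55 [ 0.50249672 -0.04688256  0.2337507 ] [ 3.14088412e+00  1.28023717e-04 -1.35191734e+00] 0.016520588983948783 [-1.53007378e-01  2.97999866e-01  1.94187500e+00 -1.76076531e-04
  9.02424420e-01  1.19901908e+00]
16.6 [ 0.50281574 -0.04722079  0.2339608 ] [ 3.14153368e+00 -9.09679139e-05 -1.35251074e+00] 0.016583656090544498 [-1.53596433e-01  2.97883010e-01  1.94141480e+00 -1.35300608e-04
  9.02316736e-01  1.19899817e+00]
wrist [251.10359958 185.05540063]
181 125
scene [220.5275359  199.47294529]
150 139
```

View pics/c8wrist.png

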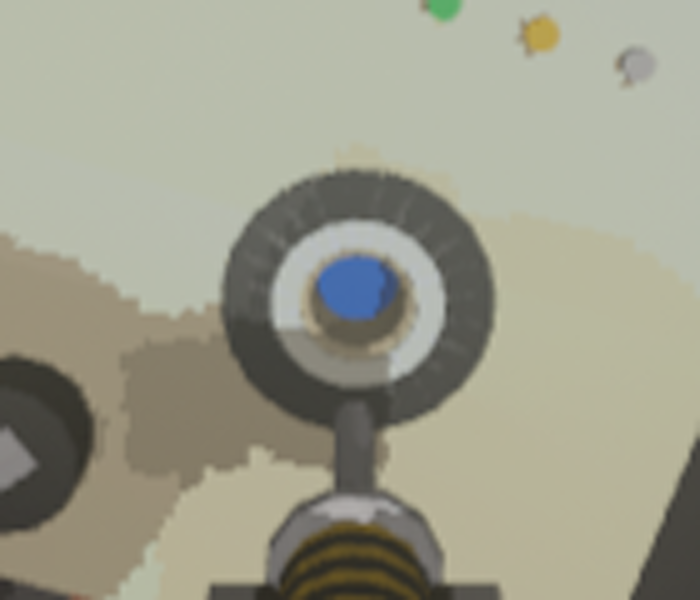

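View pics/c8scene.png

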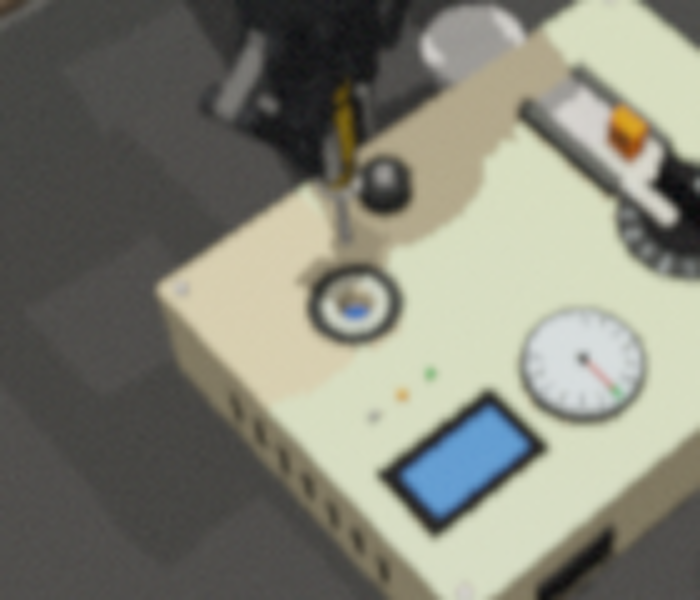

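```bash
python3 - <<'E'
from h import *
z=np.load('pics/wrist8.npz'); c={k:z[k] for k in ['fx','fy','cx','cy','R','t']}
print(rays([252.6,185.4],c,.09), rays([252.1,206.5],c,.142), proj([.5028,-.0472,.142],c),proj([.5058,-.0479,.142],c))
from workcell import r
s=r.state(); print(s['tool_pos'],s['orientation'])
z=np.load('pics/scene8.npz'); c={k:z[k] for k in ['fx','fy','cx','cy','R','t']}
print('scene',rays([150+356/5,139+304/5],c,.09), rays([150+345/5,139+243/5],c,.142))
E
```

```text
[[ 0.50357478 -0.04883744  0.09      ]] [[ 0.502618   -0.04841093  0.142     ]] [250.61895539 205.96731806] [252.35480744 202.59549632]
[ 0.50291772 -0.04739997  0.23403348] [-3.14141276e+00 -1.35886706e-04 -1.35297026e+00]
scene [[ 0.50554795 -0.0468895   0.09      ]] [[ 0.50272404 -0.04685833  0.142     ]]
```

>>> carry_out --steps '[[-0.8, [0.01, -0.04, 0], [0, 0, 0]], [-0.8, [0, 0, 0.25], [0, 0, 0]], [-0.8, [0, 0, 0.25], [0, 0, 0]], [-0.8, [0, 0, 0.25], [0, 0, 0]], [-0.8, [0, 0, 0.15], [0, 0, 0]], [-0.8, [0, 0, 0.1], [0, 0, 0]], [-0.8, [0, 0, 0], [0, 0, 0]], [-0.8, [0, 0, 0], [0, 0, 0]]]'

```text
t: 17.65
tool_pos: [0.5055, -0.0469, 0.1741]
orientation: [-3.141, -0.0, -1.352]
force: [-0.1, 0.0, -0.6]
gripper_width: 0.0169
```

```bash
python3 snap.py wrist 9; python3 - <<'E'
import cv2
im=cv2.imread('pics/wrist9.png'); cv2.imwrite('pics/c9.png',cv2.resize(im[120:300,180:340],None,fx=3.3,fy=3.3,interpolation=cv2.INTER_CUBIC))
E
```

```text
17.65 [ 0.50551843 -0.04692832  0.17414136] [-3.14103951e+00 -2.01436504e-04 -1.35231299e+00] 0.016902053767586484 [-1.52292950e-01  3.82694060e-01  1.99654513e+00  1.83694211e-05
  7.61764916e-01  1.20000669e+00]
```

View pics/c9.png

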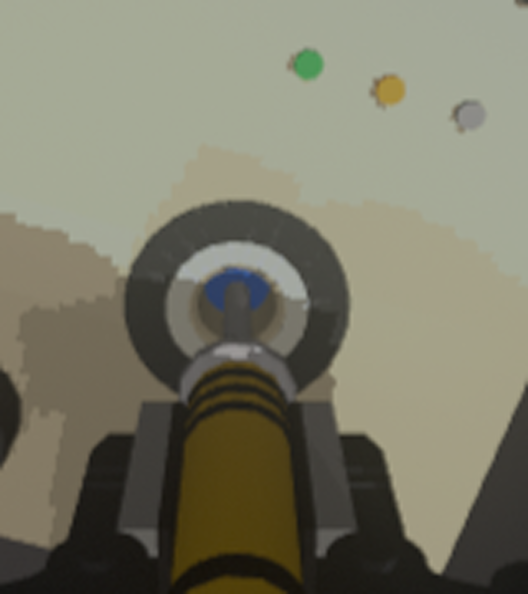

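>>> carry_out --steps '[[-0.8, [0, 0, 0.05], [0, 0, 0]], [-0.8, [0, 0, 0.05], [0, 0, 0]], [-0.8, [0, 0, 0.03], [0, 0, 0]], [-0.8, [0, 0, 0], [0, 0, 0]], [-0.8, [0, 0, 0], [0, 0, 0]]]'

```text
t: 18.32
tool_pos: [0.5053, -0.0469, 0.1661]
orientation: [3.142, 0.0, -1.352]
force: [0.2, -0.3, 1.1]
gripper_width: 0.0164
```

>>> carry_out --steps '[[-0.8, [0, 0, 0.03], [0, 0, 0]], [-0.8, [0, 0, 0.03], [0, 0, 0]], [-0.8, [0, 0, 0], [0, 0, 0]], [-0.8, [0, 0, 0], [0, 0, 0]]]'

```text
t: 18.82
tool_pos: [0.5053, -0.0469, 0.1624]
orientation: [3.142, 0.0, -1.352]
force: [-0.2, -0.0, 2.7]
gripper_width: 0.0166
```

>>> carry_out --steps '[[-0.8, [0, 0, 0.03], [0, 0, 0]], [-0.8, [0, 0, 0], [0, 0, 0]], [-0.8, [0, 0, 0], [0, 0, 0]]]'

```text
t: 19.2
tool_pos: [0.5053, -0.0469, 0.1606]
orientation: [-3.142, -0.0, -1.352]
force: [-0.1, -0.3, 3.3]
gripper_width: 0.0169
```

>>> carry_out --steps '[[-0.8, [0, 0, 0.02], [0, 0, 0]], [-0.8, [0, 0, 0], [0, 0, 0]], [-0.8, [0, 0, 0], [0, 0, 0]]]'

```text
t: 19.58
tool_pos: [0.5055, -0.0469, 0.1596]
orientation: [-3.141, -0.0, -1.352]
force: [-1.1, -0.3, 8.3]
gripper_width: 0.0167
```

>>> carry_out --steps '[[-0.8, [0, 0, 0], [0, 0, 0]], [-0.8, [0, 0, 0], [0, 0, 0]], [-0.8, [0, 0, 0], [0, 0, 0]], [-0.8, [0, 0, 0], [0, 0, 0]], [-0.8, [0, 0, 0], [0, 0, 0]], [-0.8, [0, 0, 0], [0, 0, 0]]]'

```text
t: 20.32
tool_pos: [0.5054, -0.0469, 0.1596]
orientation: [-3.141, -0.0, -1.352]
force: [-0.8, 0.1, 8.2]
gripper_width: 0.0167
```

```bash
python3 snap.py wrist 10;python3 snap.py scene 10; python3 - <<'E'
import cv2, numpy as np
a=cv2.imread('pics/wrist10.png'); b=cv2.imread('pics/scene10.png')
cv2.imwrite('pics/c10.png',np.hstack([cv2.resize(a[100:300,150:350],(390,390)),cv2.resize(b[110:280,170:340],(390,390))]))
E
```

```text
20.325 [ 0.50542356 -0.04692127  0.15960727] [-3.14119344e+00 -1.37946031e-04 -1.35233315e+00] 0.01666768812028055 [-1.52309952e-01  4.04431481e-01  2.00923461e+00  2.41736444e-05
  7.27504497e-01  1.20000512e+00]
20.375 [ 0.50542533 -0.04692476  0.15961572] [-3.14115447e+00 -1.32692977e-04 -1.35235021e+00] 0.016528996743226443 [-1.52329479e-01  4.04406385e-01  2.00925034e+00  5.27725734e-05
  7.27479450e-01  1.19998129e+00]
```

View pics/c10.png

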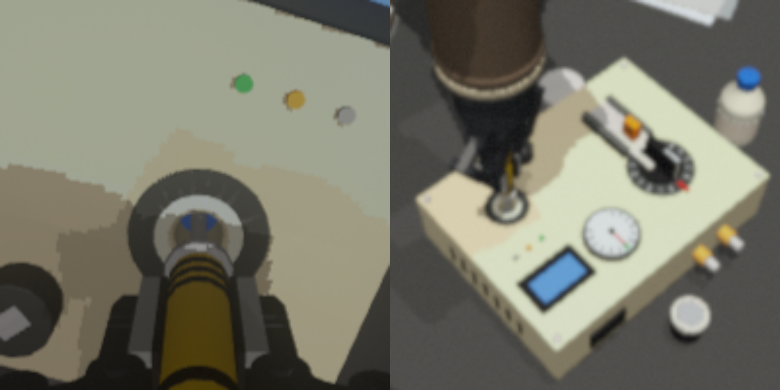

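Wrist and scene views show the pin standing in the hole on the blue button, the lock over the knob and the gauge needle on green. The force is steady at 8.2 N.

```bash
python3 -c "
from workcell import r
print(r.finish_job())"
```

```text
the job is handed in; nothing more can be done
None
```

I turned the knob to the red mark, slid the fork lock home and pressed the store button all the way down with the stylus. I handed the job in at about 20.4 s with the button still held; no verdict was reported.

- **Knob:** after release the wing measured −4.2° against a unit yaw of −4.6°, and −5.2° once the lock was home. That is within 1° of the mark, and the gauge needle is on green.
- **Lock:** it reached its hard stop. The tab measured 49.9 mm from the knob axis, where 50 mm is home.
- **Button:** the force read about 3.3 N as the button went down. It then jumped to 8.2 N at the stop and held steady for 0.75 s. The pin is in the hole, and the fingers still hold the stylus at a 16.7 mm opening.
- **Bystanders:** I touched none of the other things. I only checked this by eye in the pictures, and did not measure their positions.

**Disagreements:** the top and wrist cameras differed by 2–4 mm in x for the knob and the stylus. I used values between them. The fingers read about 1 mm narrower than the wing, tab and stylus grip they were holding.

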